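# Hang the brass tally for a lamp taken out

## Task

A lamp is going out, so its thin brass tally must go on the tally stand: pressing lightly, slide the tally along the shelf until its plain end sticks out well over the front edge, pinch it there, and lift it off. Thread its hole over the stand's post and let the tally rest flat on the block, released; do not press hard on the shelf or the stand, do not let the tally fall on the bench, and leave everything else where it is.

Things in the scene. Friction and masses are not known exactly. Their poses are not given: they have to be found in the camera images.
- shelf: Fixed low steel shelf, level deck 240 mm (its x) by 270 mm (y), 12 mm thick, on four legs. Origin under the deck's centre, 60 mm below the deck top; adjustable feet put the deck top anywhere 54 to 66 mm above the bench. x points to the back, so the straight open front edge (no lip) is at x = -120 mm; a 22 mm lip closes the back. The deck is stiff: it yields about 1 mm per 35 N.
- tally: Loose flat brass tally plate, 110 mm (its x) by 40 mm (y) by 3 mm thick, 0.1 kg, flat on the shelf deck, plain end towards the front edge. Origin at the centre of its underside; x points to the end with the hole. Too thin to pinch properly while wholly on the deck. It slides easily (friction about 0.3, less than under a fingertip), balances at its middle; over 12 N between it and the deck mars it.
- tally_tip (a point): Middle of the tally's plain short end, on its underside, 55 mm from the origin along the tally's -x. Lies about 8 to 35 mm inside the shelf's front edge at the start.
- tally_hole (a point): Centre of the round hole through the tally, at its underside; 15 mm diameter, 40 mm from the tally's origin along its +x.
- stand: Fixed green tally stand: block from x = -55 to +20 mm in its frame, 56 mm wide, 40 mm high, with an upright steel post at its origin, 9 mm diameter, rising 34 mm above the block, the last 8 mm tapering to 3 mm. Origin on the post's axis at bench height; a 6 mm high flange 90 mm wide lies under the post.
- stand_seat (a point): Point on the post's axis at the block's top face (40 mm above the bench), where the hole's underside comes to lie. A tally threaded with its plain end towards the stand's -x lies flat on the block, its plain end sticking out about 40 mm past the block.
- lamp_a: Bystander: round grey aluminium cap lamp head, 66 mm across, 43 mm tall, lying lens up on the shelf, near its back; origin at the centre of its underside. Leave alone.
- lamp_b: Bystander: round grey aluminium cap lamp head, 66 mm across, 43 mm tall, lying lens up on the shelf, near its back; origin at the centre of its underside. Leave alone.
- lamp_c: Bystander: round grey aluminium cap lamp head, 66 mm across, 43 mm tall, lying lens up on the bench; origin at the centre of its underside. Leave alone.
- lens: Bystander: green glass lens cover on the shelf near its back, 62 mm across, 14 mm tall; origin at the centre of its underside. Leave alone.
- boot: Bystander: squat black rubber battery boot on the bench, 76 x 58 x 40 mm; origin at the centre of its underside. Leave alone.
Mind the look-alikes: they are no part of the job. Of the things shaped like the tally, the brass one is meant.

How it is judged:
On the way, in this order (a step that is already met when the one before it is completed fails the run):
1. the tally lies flat on the shelf with its plain end at least 25 mm out over the front edge (x of tally_tip in the frame of shelf below -0.145 m and angle between tally's own z axis and vertical below 0.06 rad and contact force between tally and shelf above 0.05 N), for 0.2 s.
2. the tally is pinched and lifted clear of the shelf (height (world z) of tally above 0.09 m and contact force between tally and shelf below 0.01 N and contact force between the fingers and tally above 2 N), for 0.2 s.
At the end, for the whole second after the job is handed in: The tally's hole is round the stand's post (within 6 mm of its axis), the tally lies flat on the block (underside within 3 mm of the block's top at the hole, tilt below 0.06 rad), at rest and released (horizontal distance between tally_hole and stand_seat below 0.006 m and z of tally_hole in the frame of stand_seat between -0.003 and 0.003 m and angle between tally's own z axis and vertical below 0.06 rad and linear speed of tally below 0.01 m/s and contact force between tally and stand above 0.1 N and contact force between anything else and tally below 10 N); the robot touches nothing.
It fails at once if more than 12 N between the tally and the shelf (contact force between tally and shelf above 12 N).
It fails at once if more than 20 N between the tally and the stand (pressed or dropped hard) (contact force between tally and stand above 20 N).
It fails at once if the tally drops towards the bench, its origin lower than 25 mm (height (world z) of tally below 0.025 m).
It fails at once if a lamp head, the lens cover or the battery boot is shifted by more than 15 mm (distance of any of lamp_a, lamp_b, lens, lamp_c, boot from where it was at the start of the episode above 0.015 m).
It also fails if it takes over 64 s, if anything falls off the work surface, if the arm or the gripper's body presses on something with over 40 N, if the wrist force passes 120 N, or if a joint passes its speed limit or range.

## Robot

A 6-joint arm with a two-finger parallel gripper is mounted at the origin on the work surface. World frame = base frame: x ahead of the robot, y to its left, z up, the work surface at z = 0. Lengths are in m, angles in rad, forces in N, time in s.
With the tool pointing down it reaches from about 0.425 to 0.95 m from the base axis. Payload 3.5 kg.
Tool frame: the origin (TCP) lies midway between the tips of the shut fingers; the grasp point (between the pads) lies 19 mm behind it; y points along the fingers, x is the direction in which the jaws open and shut, and the axes are right-handed (so a half turn about y gives the same grasp; the last joint's range is limited). The gripper opens to 85 mm and grips with 20 to 120 N. Pads are 22 mm wide; open, the fingers measure 114 mm over their backs; the gripper's body (76 mm by 85 mm) begins 54 mm behind the grasp point. The pads swing forward as they close: fully open they stand 13 mm farther back than shut.
Start: joints at [0.999, 0.286, 1.577, -0, 1.279, -0.15], TCP at [0.276, 0.616, 0.231] pointing down, gripper open.
Joint ranges: [-2.77, 2.77], [-0.9, 2.22], [0.21, 2.48], [-1.53, 4.67], [0.24, 2.81], [-2.84, 2.84]. Speed limits (rad/s): [2.79, 2.79, 3.14, 3.14, 3.14, 3.14].

## Interface

Orientations are given as a unit quaternion [x, y, z, w].
In Python, from plant import ctrl, viewer gives the robot as it stands.
- The arm moves only by the tool step_arm, never from a script. Its argument "rows" is a list of rows, each a list of 3 entries, a list of its own where there are three numbers: the turn, a rotation vector about the tool's x, y, z in degrees, then the shift along the tool's x, y, z in mm, then the closure, from 0 (fully open) to 1 (shut). A call has 1 to 10 rows; each row is the pose to reach, as a shift and turn from the pose commanded when the call began, along the tool's axes at that moment; what a row does not reach only later rows make up. A row lasts 1/12 s, in which the tool goes at most 41.7 mm and 7.16 degrees, less where a joint would pass 70% of its speed; a pose out of reach is approached as far as the arm can. A call with a gripper value outside its range is refused whole. The fingers move at their own pace and stop on an object; "newtons" is the grip in N (left out, the last holds). Time passes only in rows, so rows that repeat a pose let the fingers close. It gives the time, the measured TCP pose, the force and the opening at its end, in the units of the state.
- ctrl.get_state(): the state, without advancing time (a new reading comes with each control period).
- viewer.read_camera(name): name is "scene" or "top" or "wrist"; returns (picture, depth): 480x640x3 uint8, red, green, blue; 480x640 float32, m along the optical axis (not along the pixel's ray), 0 where there is no reading.
- viewer.calibration(name): a dict with "K" (3x3 intrinsics, pixels), "R" (3x3) and "t" (3): a world point X has camera coordinates R X + t. Camera axes: x right, y down, z forward; pixel columns grow to the right and rows downward; lengths in m; the calibration is good to about 2 mm. A picture is of the moment at which its call begins: read the wrist's pose just before it. calibration takes no time and is no camera call; for the wrist camera it gives the pose at the moment of the call.
- ctrl.sign_off(): hands the job in, once; it reports no verdict.
The state is a dict: "time": time; "qpos": joint angles; "dq": joint speeds; "joint_efforts": joint torques, N m; "eef_pos": TCP position; "tcp_rot": TCP orientation; "contact_force": force on the tool from outside, world axes, zero at the start; "wrist_torque": the same for the moment, N m; "opening": opening from 0.0 (shut) to 1.0 (fully open).
Only numpy, scipy, OpenCV 4.12 (cv2) and the standard library are available. Lean on these libraries where they do the work, as an engineer would, in place of code of your own. Each camera call takes 0.05 s, during which the arm holds its last target.

## Working session

There is one attempt and no reset: what is moved stays moved. The work goes in short steps, Python scripts to look and compute and a tool call to move; the robot and the scene stay as the last step left them, time stands still between calls to the robot, and variables do not carry over. Pictures are saved under pics/ and viewed, and the job is handed in when it is done.

Besides the shell and the picture viewer there is one more tool, called after "Emit:" by a JSON object that holds its "name" and its "arguments". step_arm: Moves the arm, as the interface text tells. Its arguments: {"type":"object","properties":{"rows":{"type":"array"},"newtons":{"type":"number"}},"required":["rows"]}

```bash
ls; mkdir -p pics; python3 - <<'E'
from plant import ctrl, viewer
import cv2,numpy as np
s=ctrl.get_state()
for k,v in s.items(): print(k,np.round(v,4) if not isinstance(v,str) else v)
for n in ["scene","top","wrist"]:
    c=viewer.calibration(n); print(n,np.round(c["K"],1).tolist(),np.round(c["R"],3).tolist(),np.round(c["t"],3))
    p,d=viewer.read_camera(n); cv2.imwrite(f"pics/{n}0.png",p[:,:,::-1]); np.savez(f"{n}0.npz",p=p,d=d,K=c["K"],R=c["R"],t=c["t"])
E
```

```text
pics
time 0.0
qpos [ 0.999   0.2872  1.5782  0.      1.2786 -0.15  ]
dq [-0.0007  0.0017 -0.0008  0.0007  0.0003 -0.0004]
joint_efforts [-8.00000e-04 -4.05977e+01 -2.92629e+01 -1.00000e-04  5.70000e-03
 -0.00000e+00]
eef_pos [0.2759 0.6153 0.2299]
tcp_rot [ 0.5939  0.3835 -0.385  -0.5932]
contact_force [-0.3513  0.5249  0.0544]
wrist_torque [ 0.0616  0.0462 -0.0562]
opening 1.0006
scene [[619.4, 0.0, 312.8], [0.0, 619.4, 236.3], [0.0, 0.0, 1.0]] [[-0.807, 0.59, 0.006], [0.31, 0.434, -0.846], [-0.502, -0.681, -0.534]] [ 0.459 -0.101  1.89 ]
top [[447.2, 0.0, 315.0], [0.0, 447.2, 238.6], [0.0, 0.0, 1.0]] [[-0.027, -1.0, 0.001], [-0.994, 0.027, -0.103], [0.103, -0.004, -0.995]] [0.015 0.564 1.112]
wrist [[376.4, 0.0, 324.7], [0.0, 376.4, 233.5], [0.0, 0.0, 1.0]] [[0.409, 0.912, -0.003], [0.87, -0.389, 0.302], [0.275, -0.126, -0.953]] [-0.675 -0.04   0.379]
```

View pics/scene0.png

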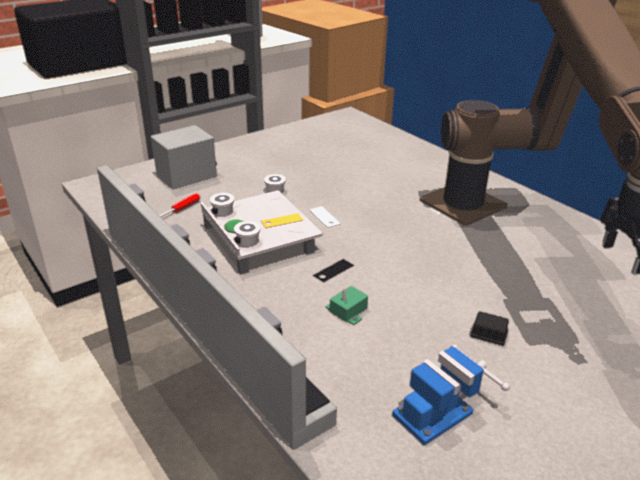

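View pics/top0.png

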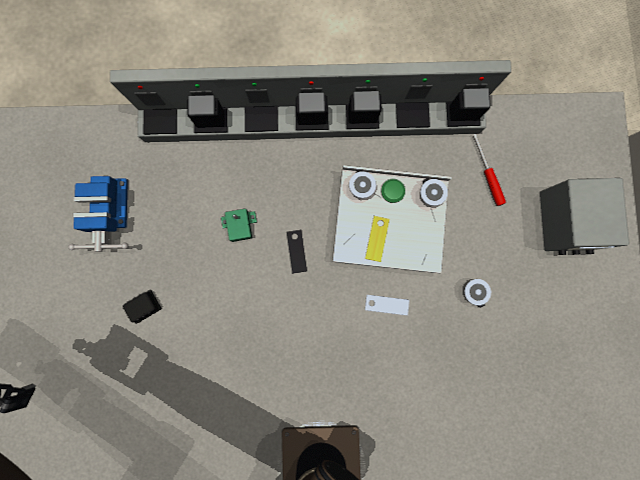

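View pics/wrist0.png

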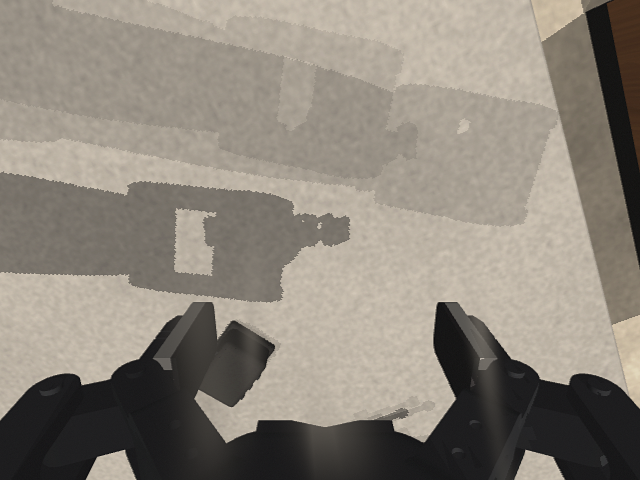

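```bash
cat > h.py <<'E'
import numpy as np,cv2
from scipy.spatial.transform import Rotation as Ro
def load(f):
    z=np.load(f); return z['p'],z['d'],z['K'],z['R'],z['t']
def rayz(uv,K,R,t,z):
    uv=np.atleast_2d(np.asarray(uv,float)); d=np.c_[uv,np.ones(len(uv))]@np.linalg.inv(K).T@R
    c=-R.T@t; return c+d*((z-c[2])/d[:,2])[:,None]
def pts(d,K,R,t):
    v,u=np.indices(d.shape); x=np.stack([u,v,np.ones_like(u)],-1)@np.linalg.inv(K).T*d[...,None]
    return (x-t)@R
def proj(X,K,R,t):
    c=np.atleast_2d(X)@R.T+t; q=c@K.T; return q[:,:2]/q[:,2:]
def mask(p,lo,hi):
    h=cv2.cvtColor(p,cv2.COLOR_RGB2HSV); return cv2.inRange(h,np.array(lo),np.array(hi))
def big(m):
    c,_=cv2.findContours(m,cv2.RETR_EXTERNAL,cv2.CHAIN_APPROX_NONE); return max(c,key=cv2.contourArea)
def snap(viewer,ctrl,n,f):
    c=viewer.calibration(n); p,d=viewer.read_camera(n); cv2.imwrite(f"pics/{f}.png",p[:,:,::-1]); np.savez(f"{f}.npz",p=p,d=d,K=c["K"],R=c["R"],t=c["t"])
E
python3 - <<'E'
from h import *
s=[ 0.5939,0.3835,-0.385,-0.5932]; print(np.round(Ro.from_quat(s).as_matrix(),3))
p,d,K,R,t=load("top0.npz"); P=pts(d,K,R,t)
print("cam",-R.T@t)
for n,(u,v) in dict(bench=(300,330),deck=(360,210),deck2=(420,250),deck3=(345,255),deck4=(410,215)).items(): print(n,np.round(P[v-2:v+3,u-2:u+3].reshape(-1,3).mean(0),4))
m=mask(p,(22,120,120),(34,255,255)); c=big(m); print(cv2.contourArea(c),cv2.minAreaRect(c))
zd=.06
for z in(.06,.063):
  r=rayz(cv2.boxPoints(cv2.minAreaRect(c)),K,R,t,z); print(np.round(r,4).tolist())
w=mask(p,(0,0,190),(180,40,255)); w[:160]=0;w[280:]=0;w[:,:320]=0;w[:,460:]=0
c=big(w); print(cv2.minAreaRect(c)); 
a=cv2.approxPolyDP(c,6,True)[:,0]; print(a.tolist(),np.round(rayz(a,K,R,t,.06),4).tolist())
g=mask(p,(60,80,40),(95,255,255)); g[:,300:]=0; c=big(g); print("stand",cv2.boundingRect(c))
G=P[g>0]; print(np.histogram(G[:,2],bins=np.arange(-.01,.08,.005)))
tp=G[(G[:,2]>.035)&(G[:,2]<.045)]; print(len(tp),cv2.minAreaRect((tp[:,:2]*1000).astype(np.float32)))
pp=P[205:245,220:260].reshape(-1,3); pp=pp[pp[:,2]>.048]; print(np.round(pp,4))
cv2.imwrite("pics/crop.png",cv2.resize(p[150:290,210:460,::-1],None,fx=3.2,fy=3.2,interpolation=cv2.INTER_CUBIC))
E
```

```text
[[ 0.409 -0.001 -0.912]
 [ 0.912 -0.002  0.409]
 [-0.002 -1.     0.   ]]
cam [0.44683214 0.00373336 1.16409233]
bench [0.333  0.0441 0.    ]
deck [ 0.6305 -0.1154  0.056 ]
deck2 [ 0.5258 -0.2602  0.0576]
deck3 [ 0.5185 -0.0738  0.0572]
deck4 [ 0.6143 -0.2399  0.0568]
616.0 ((376.9655456542969, 238.413818359375), (15.450786590576172, 43.57121658325195), 11.888657569885254)
[[0.5092, -0.1225, 0.06], [0.615, -0.1491, 0.06], [0.606, -0.1864, 0.06], [0.5003, -0.1596, 0.06]]
[[0.5091, -0.1222, 0.063], [0.6146, -0.1487, 0.063], [0.6056, -0.1859, 0.063], [0.5002, -0.1591, 0.063]]
((391.4068603515625, 220.61154174804688), (107.66993713378906, 92.326904296875), 6.170175075531006)
[[343, 170], [333, 260], [440, 272], [447, 181], [431, 179], [421, 190], [426, 202], [444, 202], [432, 208], [434, 222], [429, 207], [410, 198], [422, 178]] [[0.7331, -0.0759, 0.06], [0.5068, -0.0435, 0.06], [0.47, -0.3061, 0.06], [0.6977, -0.3366, 0.06], [0.7039, -0.2966, 0.06], [0.6765, -0.27, 0.06], [0.6456, -0.2809, 0.06], [0.6444, -0.326, 0.06], [0.63, -0.2951, 0.06], [0.5946, -0.2982, 0.06], [0.6328, -0.2877, 0.
[... 280 characters left out ...]
4 ,  0.045,  0.05 ,  0.055,  0.06 ,  0.065,
        0.07 ,  0.075]))
579 ((605.6716918945312, 196.7235870361328), (73.98931884765625, 56.08726501464844), 8.57650089263916)
[[0.4468 0.0037 1.1641]
 [0.4468 0.0037 1.1641]
 [0.4468 0.0037 1.1641]
 [0.6268 0.2006 0.0697]
 [0.6269 0.1983 0.0687]
 [0.4468 0.0037 1.1641]
 [0.6245 0.2033 0.0687]
 [0.6235 0.1998 0.0744]
 [0.6239 0.1977 0.0719]
 [0.6256 0.1973 0.0605]
 [0.6227 0.2041 0.0644]
 [0.6213 0.2001 0.0727]
 [0.6213 0.1977 0.0722]
 [0.622  0.1961 0.0673]
 [0.6237 0.1955 0.0567]
 [0.6196 0.201  0.068 ]
 [0.62   0.199  0.065 ]
 [0.6204 0.1971 0.0618]
 [0.6217 0.1961 0.0531]
 [0.6195 0.199  0.0512]
 [0.4468 0.0037 1.1641]
 [0.4468 0.0037 1.1641]]
```

View pics/crop.png

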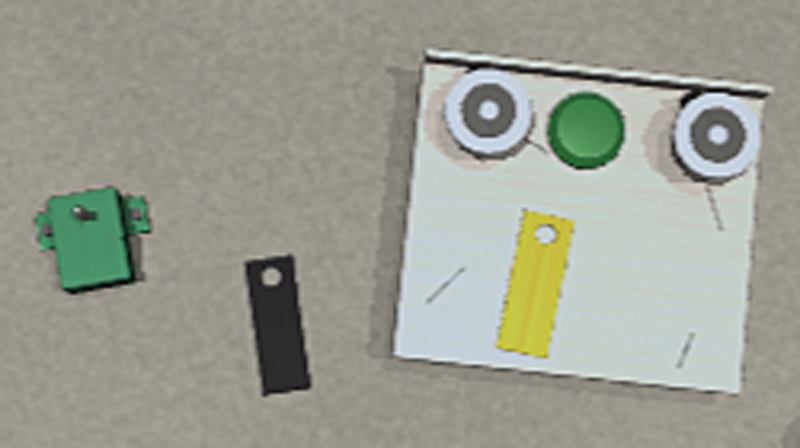

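```bash
cat >> h.py <<'E'
def plan(ctrl,pos,yawdeg):
    "target TCP pos, tool pointing down, tool -z at world angle yawdeg; prints tool-axis turn & shift"
    s=ctrl.get_state(); A=Ro.from_quat(s['tcp_rot']); p=np.array(s['eef_pos'])
    a=np.radians(yawdeg); y=np.array([0,0,-1.]); z=-np.array([np.cos(a),np.sin(a),0]); x=np.cross(y,z)
    B=Ro.from_matrix(np.c_[x,y,z])
    print("t",round(s['time'],2),"pos",np.round(p,4),"F",np.round(s['contact_force'],2),"open",round(s['opening'],3),"yaw",np.degrees(np.arctan2(*-A.as_matrix()[[1,0],2])).round(2))
    print("turn",np.round((A.inv()*B).as_rotvec(degrees=True),2),"shift mm",np.round(A.inv().apply(np.array(pos)-p)*1000,2))
E
python3 - <<'E'
from h import *
from plant import ctrl
plan(ctrl,(.56,.2,.23),8.6)
E
```

```text
t 0.15 pos [0.276  0.6154 0.2302] F [ 0.1  -0.71 -0.27] open 0.997 yaw -24.17
turn [ -0.05 -32.77  -0.1 ] shift mm [-262.74    0.58 -429.16]
```

Emit:
{"name": "step_arm", "arguments": {"rows": [[[0,-16,0],[-131,0,-215],0],[[0,-16,0],[-131,0,-215],0],[[0,-16,0],[-131,0,-215],0],[[0,-16,0],[-131,0,-215],0],[[0,-16,0],[-131,0,-215],0],[[0,-33,0],[-263,0,-429],0],[[0,-33,0],[-263,0,-429],0],[[0,-33,0],[-263,0,-429],0],[[0,-33,0],[-263,0,-429],0],[[0,-33,0],[-263,0,-429],0]]}}

```text
time: 0.98
eef_pos: [0.5081, 0.2758, 0.2311]
tcp_rot: [-0.46, -0.537, 0.537, 0.46]
contact_force: [-0.1, 0.5, -0.2]
opening: 0.999
```

```bash
python3 - <<'E'
from h import *
from plant import ctrl
plan(ctrl,(.56,.2,.23),8.6)
E
```

```text
t 0.98 pos [0.5081 0.2758 0.2311] F [-0.06  0.54 -0.19] open 0.999 yaw 8.85
turn [-0.02  0.25 -0.  ] shift mm [-82.86   1.12 -39.66]
```

Emit:
{"name": "step_arm", "arguments": {"rows": [[[0,0,0],[-70,0,-33],0],[[0,0,0],[-70,0,-33],0],[[0,0,0],[-70,0,-33],0],[[0,0,0],[-70,0,-33],0],[[0,0,0],[-70,0,-33],0]]}}

```text
time: 1.4
eef_pos: [0.5505, 0.2137, 0.2309]
tcp_rot: [-0.46, -0.537, 0.537, 0.461]
contact_force: [-1.1, 0.7, -0.0]
opening: 1.0
```

```bash
python3 - <<'E'
from h import *
from plant import ctrl,viewer
plan(ctrl,(.56,.2,.23),8.6)
snap(viewer,ctrl,"wrist","w1")
plan(ctrl,(.52,-.15,.23),-14)
E
```

```text
t 1.4 pos [0.5505 0.2137 0.2309] F [-1.07  0.72 -0.02] open 1.0 yaw 8.81
turn [-0.06  0.21  0.03] shift mm [-14.99   0.87  -7.33]
t 1.45 pos [0.5502 0.2143 0.231 ] F [-0.07 -0.15 -0.35] open 0.999 yaw 8.88
turn [-6.000e-02  2.288e+01  1.000e-02] shift mm [-355.28    0.89   86.05]
```

View pics/w1.png

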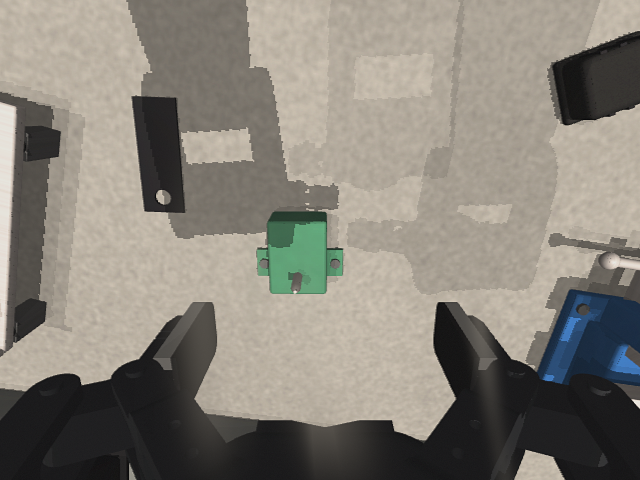

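```bash
python3 - <<'E'
from h import *
p,d,K,R,t=load("w1.npz"); P=pts(d,K,R,t)
g=mask(p,(60,60,30),(95,255,255)); G=g>0
print(np.median(P[100:120,60:110].reshape(-1,3),0))
Z=P[...,2]
top=(G&(Z>.036)&(Z<.044)).astype(np.uint8)
r=cv2.minAreaRect((P[top>0][:,:2]*1000).astype(np.float32)); print(top.sum(),r,np.median(Z[top>0]))
c=big(top*255); q=cv2.minAreaRect(c); print(q, np.round(rayz(cv2.boxPoints(q),K,R,t,.04),4).tolist())
sub=P[265:300,285:310].reshape(-1,3); sub=sub[(sub[:,2]>.048)&(sub[:,2]<.09)]
for lo in np.arange(.045,.08,.005):
  k=sub[(sub[:,2]>=lo)&(sub[:,2]<lo+.005)]
  if len(k): print(round(lo,3),len(k),np.round(k.mean(0),4),np.round(np.ptp(k,axis=0),4))
cv2.imwrite("pics/w1c.png",cv2.resize(p[200:310,250:350,::-1],None,fx=5,fy=5,interpolation=cv2.INTER_CUBIC))
E
```

```text
[ 0.50598035 -0.02156189 -0.00091328]
4031 ((608.4310302734375, 196.63101196289062), (74.58343505859375, 55.24856185913086), 8.867695808410645) 0.03877113897146233
((296.4999694824219, 256.5), (72.99998474121094, 58.99999237060547), 90.0) [[0.5749, 0.1646, 0.04], [0.5666, 0.2181, 0.04], [0.6395, 0.2294, 0.04], [0.6483, 0.1726, 0.04]]
0.045 10 [0.6229 0.1992 0.0491] [0.004  0.0078 0.0018]
0.05 19 [0.6229 0.199  0.0526] [0.0038 0.0086 0.0042]
0.055 20 [0.6228 0.1997 0.0574] [0.0031 0.0076 0.0049]
0.06 29 [0.6231 0.1993 0.0626] [0.0044 0.0085 0.0049]
0.065 47 [0.6245 0.1993 0.0676] [0.0073 0.0075 0.0046]
0.07 22 [0.6254 0.1991 0.0721] [0.0047 0.0044 0.004 ]
```

View pics/w1c.png

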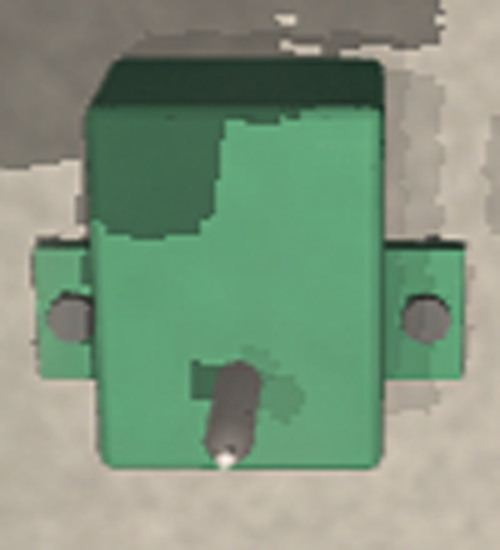

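Emit:
{"name": "step_arm", "arguments": {"rows": [[[0,12,0],[-178,0,43],0],[[0,12,0],[-178,0,43],0],[[0,12,0],[-178,0,43],0],[[0,12,0],[-178,0,43],0],[[0,23,0],[-355,0,86],0],[[0,23,0],[-355,0,86],0],[[0,23,0],[-355,0,86],0],[[0,23,0],[-355,0,86],0],[[0,23,0],[-355,0,86],0],[[0,23,0],[-355,0,86],0]]}}

```text
time: 2.28
eef_pos: [0.5201, -0.1539, 0.2316]
tcp_rot: [0.559, 0.433, -0.434, -0.558]
contact_force: [-0.4, 0.4, 0.1]
opening: 0.996
```

```bash
python3 - <<'E'
from h import *
from plant import ctrl,viewer
plan(ctrl,(.52,-.15,.23),-14)
snap(viewer,ctrl,"wrist","w2")
plan(ctrl,(.52,-.15,.23),-14)
E
```

```text
t 2.28 pos [ 0.5201 -0.1539  0.2316] F [-0.36  0.41  0.11] open 0.996 yaw -14.34
turn [ 0.05 -0.34 -0.12] shift mm [3.71 1.55 1.08]
t 2.33 pos [ 0.5203 -0.1514  0.2314] F [0.4  0.45 0.13] open 0.994 yaw -14.29
turn [ 0.   -0.29  0.  ] shift mm [1.29 1.36 0.62]
```

View pics/w2.png

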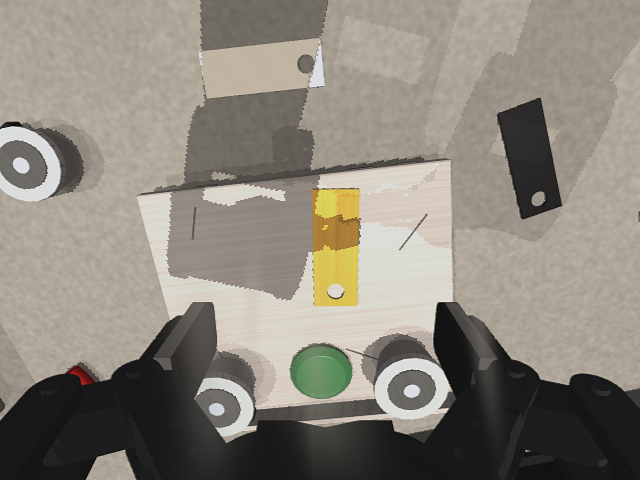

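```bash
python3 - <<'E'
from h import *
p,d,K,R,t=load("w2.npz"); P=pts(d,K,R,t)
m=mask(p,(18,100,80),(36,255,255)); c=big(m); q=cv2.minAreaRect(c); print(q)
for n,(u,v) in dict(deck=(385,230),deck2=(240,210),deck3=(250,320),deck4=(420,280)).items(): print(n,np.round(np.median(P[v-4:v+5,u-4:u+5].reshape(-1,3),0),4))
print("tally depth z",np.median(P[m>0][:,2]))
r=rayz(cv2.boxPoints(q),K,R,t,.0595); print(np.round(r,4).tolist(), "centre",r.mean(0))
e=rayz([(139,194),(449,160)],K,R,t,.057); print("edge",np.round(e,4).tolist(), np.linalg.norm(e[0]-e[1]))
rr=sorted(r.tolist(),key=lambda a:a[0]); tip=np.mean(rr[:2],0)[:2]; back=np.mean(rr[2:],0)[:2]
print("tip",tip,"back",back,"len",np.linalg.norm(tip-back),"ang",np.degrees(np.arctan2(*(back-tip)[::-1])))
u=(e[1]-e[0])[:2];u/=np.linalg.norm(u);n=np.array([u[1],-u[0]]);
print("edge yaw",np.degrees(np.arctan2(n[1],n[0])),"inside",(tip-e[0,:2])@n)
E
```

```text
((335.0, 247.0), (116.0, 46.0), 90.0)
deck [ 0.5542 -0.1069  0.0566]
deck2 [ 0.5054 -0.2248  0.0567]
deck3 [ 0.6103 -0.2494  0.0567]
deck4 [ 0.609  -0.0855  0.0565]
tally depth z 0.0596259759838596
[[0.5025, -0.1595, 0.0595], [0.5121, -0.1219, 0.0595], [0.6185, -0.1461, 0.0595], [0.608, -0.1876, 0.0595]] centre [ 0.56026192 -0.1537846   0.0595    ]
edge [[0.4706, -0.3039, 0.057], [0.5075, -0.0434, 0.057]] 0.2631328572817569
tip [ 0.50728969 -0.14071087] back [ 0.61323416 -0.16685834] len 0.10912341505241939 ang -13.863742466159945
edge yaw -8.062431412389754 inside 0.013419872120217445
```

```bash
python3 - <<'E'
from h import *
from plant import ctrl,viewer
plan(ctrl,(.572,-.1567,.075),-13.9)
E
```

```text
t 2.33 pos [ 0.5203 -0.1514  0.2314] F [0.4  0.45 0.13] open 0.994 yaw -14.29
turn [ 0.   -0.39  0.  ] shift mm [  7.62 156.36 -51.42]
```

Emit:
{"name": "step_arm", "arguments": {"rows": [[[0,0,0],[7,80,-51],1],[[0,0,0],[7,80,-51],1],[[0,0,0],[7,120,-51],1],[[0,0,0],[7,120,-51],1],[[0,0,0],[7,140,-51],1],[[0,0,0],[7,140,-51],1],[[0,0,0],[7,150,-51],1],[[0,0,0],[7,150,-51],1],[[0,0,0],[7,150,-51],1],[[0,0,0],[7,150,-51],1]]}}

```text
time: 3.17
eef_pos: [0.5724, -0.1563, 0.0831]
tcp_rot: [0.559, 0.435, -0.434, -0.557]
contact_force: [-0.8, -0.4, 0.1]
opening: 0.001
```

```bash
python3 - <<'E'
from h import *
from plant import ctrl,viewer
plan(ctrl,(.572,-.1567,.063),-13.9)
snap(viewer,ctrl,"wrist","w3")
plan(ctrl,(.572,-.1567,.063),-13.9)
E
```

```text
t 3.17 pos [ 0.5724 -0.1563  0.0831] F [-0.83 -0.44  0.15] open 0.001 yaw -14.15
turn [ 0.15 -0.25 -0.03] shift mm [-0.47 20.12  0.4 ]
t 3.22 pos [ 0.5724 -0.1564  0.0831] F [-0.48  0.13  0.2 ] open 0.004 yaw -14.16
turn [ 0.15 -0.26 -0.03] shift mm [-0.34 20.06  0.4 ]
```

View pics/w3.png

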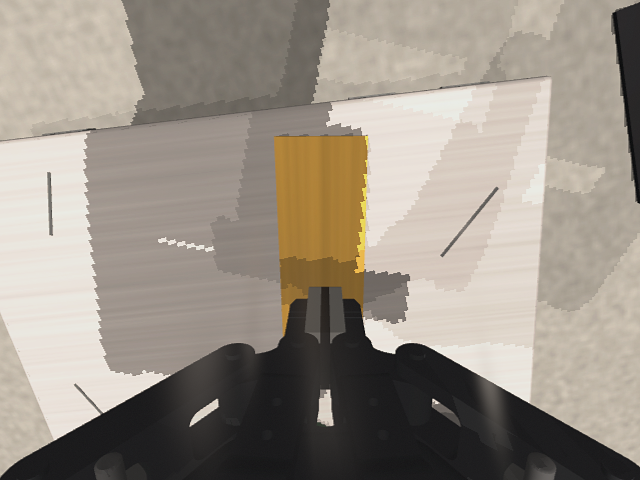

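Emit:
{"name": "step_arm", "arguments": {"rows": [[[0,0,0],[0,10,0],1],[[0,0,0],[0,15,0],1],[[0,0,0],[0,18,0],1],[[0,0,0],[0,20,0],1],[[0,0,0],[0,20,0],1]]}}

```text
time: 3.63
eef_pos: [0.5714, -0.1562, 0.061]
tcp_rot: [-0.558, -0.434, 0.435, 0.558]
contact_force: [1.1, 0.2, -0.1]
opening: 0.001
```

Emit:
{"name": "step_arm", "arguments": {"rows": [[[0,0,0],[0,0.4,0],1],[[0,0,0],[0,0.8,0],1],[[0,0,0],[0,0.8,0],1]]}}

```text
time: 3.88
eef_pos: [0.5717, -0.1563, 0.0608]
tcp_rot: [0.558, 0.435, -0.435, -0.558]
contact_force: [-0.6, -0.2, 1.6]
opening: 0.001
```

Emit:
{"name": "step_arm", "arguments": {"rows": [[[0,0,0],[0,0.3,0],1],[[0,0,0],[0,0.6,0],1],[[0,0,0],[0,0.6,0],1]]}}

```text
time: 4.13
eef_pos: [0.5718, -0.1563, 0.0607]
tcp_rot: [0.558, 0.435, -0.435, -0.558]
contact_force: [-1.9, 0.5, 5.3]
opening: 0.003
```

Emit:
{"name": "step_arm", "arguments": {"rows": [[[0,0,0],[0,0,2],1],[[0,0,0],[0,0,4],1],[[0,0,0],[0,0,6],1],[[0,0,0],[0,0,8],1],[[0,0,0],[0,0,10],1],[[0,0,0],[0,0,12],1],[[0,0,0],[0,0,14],1]]}}

```text
time: 4.72
eef_pos: [0.5586, -0.1531, 0.0607]
tcp_rot: [0.559, 0.435, -0.434, -0.557]
contact_force: [1.7, -0.9, 5.1]
opening: -0.004
```

```bash
python3 - <<'E'
from h import *
from plant import ctrl,viewer
plan(ctrl,(.572,-.1567,.063),-13.9)
snap(viewer,ctrl,"wrist","w4")
p,d,K,R,t=load("w4.npz")
for f in("w3.npz","w4.npz"):
    p,d,K,R,t=load(f)
    m=mask(p,(14,100,60),(36,255,255)); m[260:]=0; c=big(m)[:,0]; tp=c[c[:,1]<c[:,1].min()+4]
    print(f,tp.mean(0),rayz(tp.mean(0),K,R,t,.0607))
E
```

```text
t 4.72 pos [ 0.5586 -0.1531  0.0607] F [ 1.69 -0.88  5.07] open -0.004 yaw -14.17
turn [ 0.13 -0.27 -0.02] shift mm [ -0.23  -2.31 -13.87]
w3.npz [320.5  136.12] [[ 0.50733546 -0.14036645  0.0607    ]]
w4.npz [320.47368421 142.10526316] [[ 0.49439416 -0.13706413  0.0607    ]]
```

Emit:
{"name": "step_arm", "arguments": {"rows": [[[0,0,0],[0,0,2],1],[[0,0,0],[0,0,4],1],[[0,0,0],[0,0,6],1],[[0,0,0],[0,0,8],1],[[0,0,0],[0,0,10],1],[[0,0,0],[0,0,12],1],[[0,0,0],[0,0,14],1],[[0,0,0],[0,0,16],1],[[0,0,0],[0,0,18],1],[[0,0,0],[0,0,20],1]]}}

```text
time: 5.6
eef_pos: [0.5392, -0.1482, 0.0606]
tcp_rot: [0.559, 0.435, -0.434, -0.557]
contact_force: [1.7, 0.1, 5.2]
opening: -0.002
```

Emit:
{"name": "step_arm", "arguments": {"rows": [[[0,0,0],[0,0,2],1],[[0,0,0],[0,0,4],1],[[0,0,0],[0,0,6],1],[[0,0,0],[0,0,8],1],[[0,0,0],[0,0,10],1],[[0,0,0],[0,0,12],1],[[0,0,0],[0,0,14],1],[[0,0,0],[0,0,16],1],[[0,0,0],[0,0,16],1]]}}

```text
time: 6.35
eef_pos: [0.5234, -0.1442, 0.0606]
tcp_rot: [0.558, 0.435, -0.434, -0.557]
contact_force: [1.0, -0.9, 5.6]
opening: 0.001
```

```bash
python3 - <<'E'
from h import *
from plant import ctrl,viewer
plan(ctrl,(.572,-.1567,.063),-13.9)
snap(viewer,ctrl,"wrist","w5")
p,d,K,R,t=load("w5.npz")
m=mask(p,(14,100,60),(36,255,255)); m[260:]=0; c=big(m)[:,0]; tp=c[c[:,1]<c[:,1].min()+4]
print(tp.mean(0),rayz(tp.mean(0),K,R,t,.0607))
E
```

```text
t 6.35 pos [ 0.5234 -0.1442  0.0606] F [ 1.05 -0.92  5.59] open 0.001 yaw -14.17
turn [ 0.09 -0.27 -0.02] shift mm [ -0.22  -2.29 -50.17]
[320.00869565 142.10434783] [[ 0.45915358 -0.12833588  0.0607    ]]
```

View pics/w5.png

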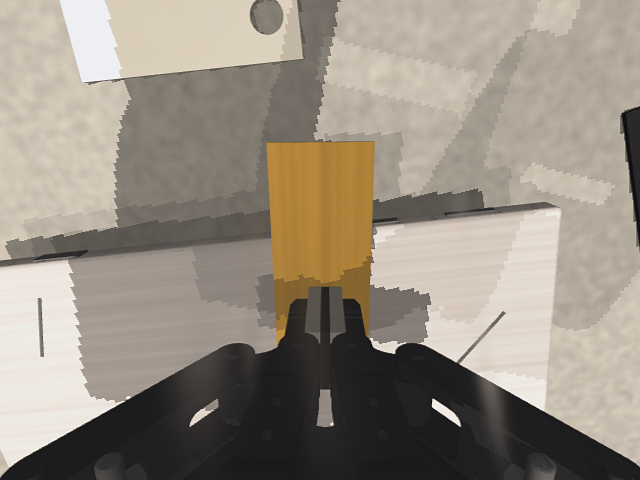

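Emit:
{"name": "step_arm", "arguments": {"rows": [[[0,0,0],[0,-0.5,0],1],[[0,0,0],[0,-2,0],1],[[0,0,0],[0,-8,0],1],[[0,0,0],[0,-25,0],1],[[0,0,0],[0,-60,0],1],[[0,0,0],[0,-60,40],0.3],[[0,0,0],[0,-60,40],0.3],[[0,0,0],[0,-60,40],0.3],[[0,0,0],[0,-60,40],0.3],[[0,0,0],[0,-60,40],0.3]]}}

```text
time: 7.23
eef_pos: [0.4847, -0.1344, 0.1199]
tcp_rot: [-0.558, -0.434, 0.435, 0.558]
contact_force: [-0.5, 0.0, 0.1]
opening: 0.691
```

```bash
cat >> h.py <<'E'
def tal(f,z=.0607,ze=.0577):
    p,d,K,R,t=load(f)
    m=mask(p,(14,100,60),(36,255,255)); q=cv2.minAreaRect(big(m)); r=rayz(cv2.boxPoints(q),K,R,t,z)
    rr=sorted(r.tolist(),key=lambda a:a[0]); tip=np.mean(rr[:2],0)[:2]; back=np.mean(rr[2:],0)[:2]
    print("rect",q,"tip",tip.round(4),"back",back.round(4),"len",np.linalg.norm(tip-back).round(4),"ang",np.degrees(np.arctan2(*(back-tip)[::-1])).round(2))
E
python3 - <<'E'
from h import *
from plant import ctrl,viewer
plan(ctrl,(.4737,-.132,.038),-14)
snap(viewer,ctrl,"wrist","w6")
plan(ctrl,(.4737,-.132,.038),-14)
tal("w6.npz")
E
```

```text
t 7.23 pos [ 0.4847 -0.1344  0.1199] F [-0.49  0.05  0.1 ] open 0.691 yaw -14.17
turn [-0.01 -0.17  0.  ] shift mm [-0.42 81.87 11.25]
t 7.28 pos [ 0.4849 -0.1345  0.1199] F [-0.05 -0.09  0.32] open 0.701 yaw -14.17
turn [ 0.   -0.17 -0.  ] shift mm [-0.36 81.95 11.5 ]
rect ((321.9999694824219, 291.0), (71.99998474121094, 167.99996948242188), -0.0) tip [ 0.458  -0.1278] back [ 0.5641 -0.1548] len 0.1095 ang -14.29
```

View pics/w6.png

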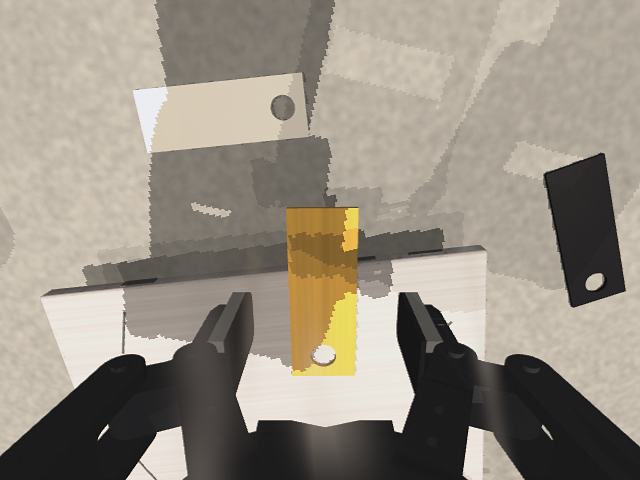

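Emit:
{"name": "step_arm", "arguments": {"rows": [[[0,0,0],[0,10,12.5],0.3],[[0,0,0],[0,20,12.5],0.3],[[0,0,0],[0,40,12.5],0.3],[[0,0,0],[0,60,12.5],0.3],[[0,0,0],[0,75,12.5],0.3],[[0,0,0],[0,82,12.5],0.3],[[0,0,0],[0,82,12.5],0.3],[[0,0,0],[0,82,12.5],0.3]], "newtons": 20}}

```text
time: 7.95
eef_pos: [0.4725, -0.1312, 0.0376]
tcp_rot: [-0.558, -0.434, 0.435, 0.558]
contact_force: [-0.2, -0.1, 1.0]
opening: 0.701
```

```bash
python3 - <<'E'
from h import *
from plant import ctrl,viewer
snap(viewer,ctrl,"wrist","w7")
plan(ctrl,(.4725,-.1315,.038),-14)
E
```

```text
t 8.0 pos [ 0.473  -0.1315  0.0384] F [-0.32 -0.09  0.21] open 0.7 yaw -14.17
turn [ 0.05 -0.17 -0.01] shift mm [-0.14  0.39  0.48]
```

View pics/w7.png

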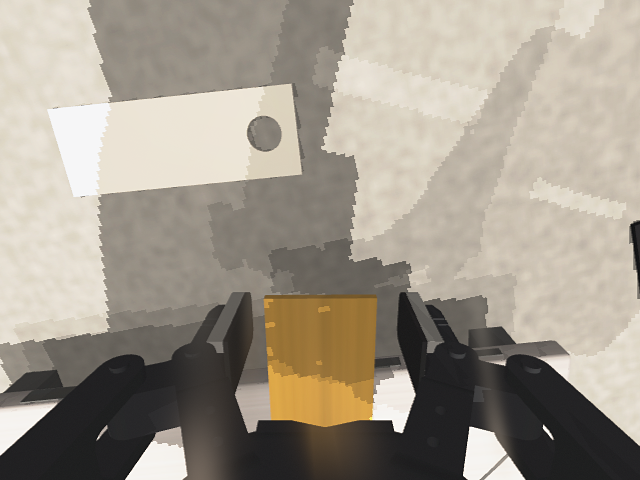

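Emit:
{"name": "step_arm", "arguments": {"rows": [[[0,0,0],[-1.3,0,0],0.4],[[0,0,0],[-1.3,0,0],0.45],[[0,0,0],[-1.3,0,0],0.48],[[0,0,0],[-1.3,0,0],0.5],[[0,0,0],[-1.3,0,0],0.5],[[0,0,0],[-1.3,0,0],0.5]], "newtons": 20}}

```text
time: 8.5
eef_pos: [0.472, -0.1324, 0.0382]
tcp_rot: [0.558, 0.435, -0.434, -0.558]
contact_force: [-0.7, -0.5, 1.0]
opening: 0.497
```

Emit:
{"name": "step_arm", "arguments": {"rows": [[[0,0,0],[0,0,0],0.52],[[0,0,0],[0,0,0],0.54],[[0,0,0],[0,0,0],0.56],[[0,0,0],[0,0,0],0.58],[[0,0,0],[0,0,0],0.6]]}}

```text
time: 8.92
eef_pos: [0.4719, -0.1324, 0.038]
tcp_rot: [-0.558, -0.435, 0.435, 0.558]
contact_force: [-1.2, 0.4, 1.7]
opening: 0.462
```

Emit:
{"name": "step_arm", "arguments": {"rows": [[[0,0,0],[0,0,0],0.7],[[0,0,0],[0,0,0],1],[[0,0,0],[0,0,0],1],[[0,0,0],[0,0,0],1]], "newtons": 25}}

```text
time: 9.25
eef_pos: [0.4719, -0.1324, 0.038]
tcp_rot: [-0.558, -0.435, 0.435, 0.558]
contact_force: [-1.5, -0.5, 1.4]
opening: 0.458
```

```bash
python3 - <<'E'
from h import *
from plant import ctrl,viewer
snap(viewer,ctrl,"wrist","w8")
plan(ctrl,(.4725,-.1315,.038),-14)
tal("w8.npz")
E
```

```text
t 9.3 pos [ 0.4719 -0.1324  0.038 ] F [-0.75 -0.11  1.22] open 0.463 yaw -14.17
turn [-0.   -0.17  0.  ] shift mm [ 0.99 -0.04 -0.38]
rect ((324.5, 380.0), (170.0, 113.0), 90.0) tip [ 0.457  -0.1273] back [ 0.532  -0.1462] len 0.0774 ang -14.17
```

View pics/w8.png

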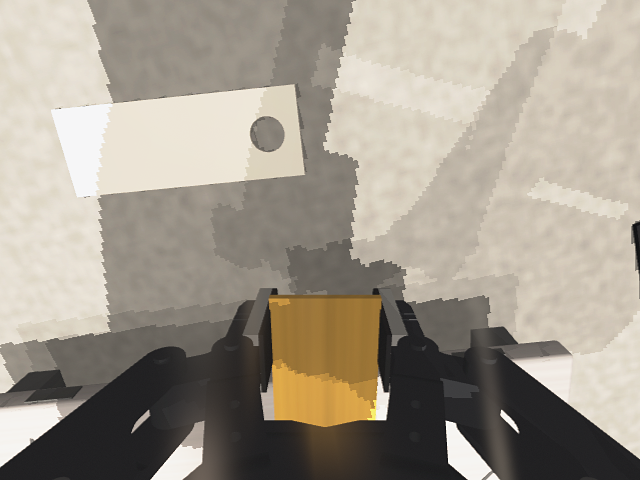

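Emit:
{"name": "step_arm", "arguments": {"rows": [[[0,0,0],[0,-0.5,0],1],[[0,0,0],[0,-1,0],1],[[0,0,0],[0,-2,0],1],[[0,0,0],[0,-4,0],1],[[0,0,0],[0,-7,0],1],[[0,0,0],[0,-10,0],1],[[0,0,0],[0,-10,0],1]], "newtons": 40}}

```text
time: 9.88
eef_pos: [0.4724, -0.1326, 0.0487]
tcp_rot: [0.558, 0.435, -0.434, -0.557]
contact_force: [-0.2, -0.1, -0.6]
opening: 0.454
```

Emit:
{"name": "step_arm", "arguments": {"rows": [[[0,0,0],[0,-10,0],1],[[0,0,0],[0,-20,0],1],[[0,0,0],[0,-35,0],1],[[0,0,0],[0,-50,0],1],[[0,0,0],[0,-65,0],1],[[0,0,0],[0,-72,0],1],[[0,0,0],[0,-72,0],1],[[0,0,0],[0,-72,0],1],[[0,0,0],[0,-72,0],1]]}}

```text
time: 10.63
eef_pos: [0.4713, -0.1321, 0.1192]
tcp_rot: [-0.557, -0.434, 0.435, 0.558]
contact_force: [-0.5, -0.7, -1.3]
opening: 0.45
```

```bash
python3 - <<'E'
from h import *
from plant import ctrl,viewer
snap(viewer,ctrl,"wrist","w9")
snap(viewer,ctrl,"scene","s9")
plan(ctrl,(.53,.19,.12),9)
p=load("s9.npz")[0]; cv2.imwrite("pics/s9c.png",cv2.resize(p[130:330,170:400,::-1],None,fx=3.4,fy=3,interpolation=cv2.INTER_CUBIC))
p,d,K,R,t=load("w9.npz"); P=pts(d,K,R,t); m=mask(p,(14,100,60),(36,255,255))
m=cv2.erode(m,np.ones((5,5))); q=P[m>0]; print(len(q),np.c_[q,np.ones(len(q))].shape)
c,*_=np.linalg.lstsq(np.c_[q[:,:2]-q[:,:2].mean(0),np.ones(len(q))],q[:,2],rcond=None); print("plane slope,z",c,q.mean(0))
E
```

```text
t 10.73 pos [ 0.4712 -0.132   0.1188] F [ 0.38  0.92 -0.56] open 0.456 yaw -14.17
turn [ -0.11 -23.17   0.05] shift mm [326.62  -0.97  21.79]
13596 (13596, 4)
plane slope,z [-0.40969761  0.11875978  0.145158  ] [ 0.48108848 -0.13312164  0.145158  ]
```

View pics/w9.png

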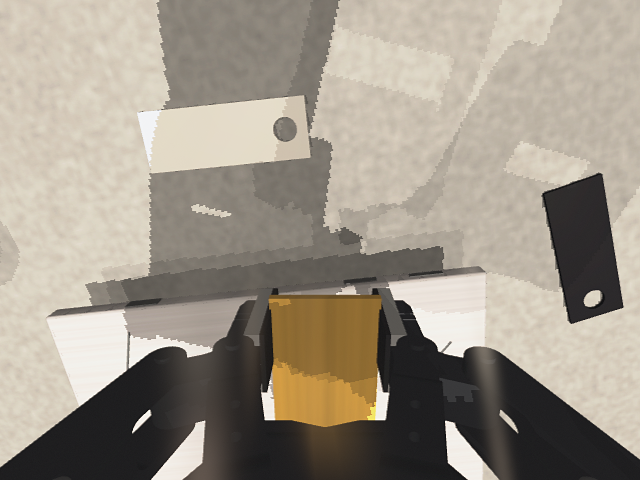

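View pics/s9c.png

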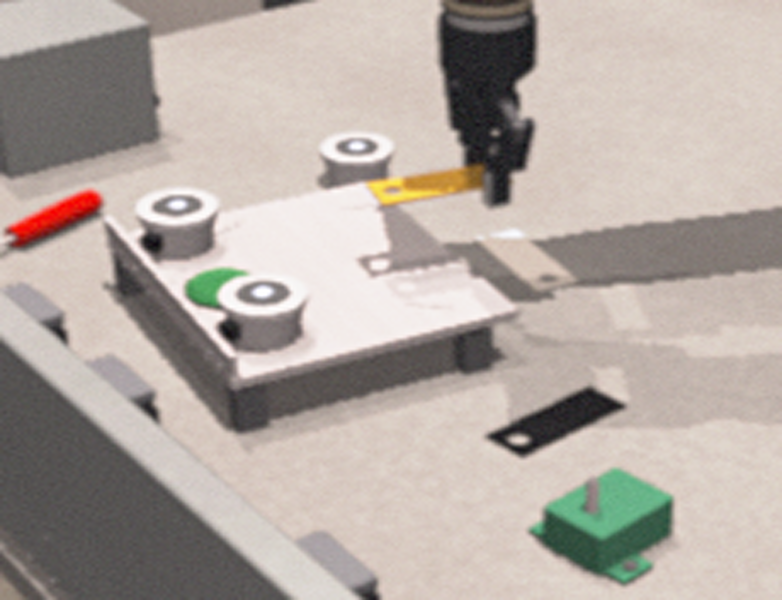

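```bash
python3 - <<'E'
from h import *
from plant import ctrl,viewer
plan(ctrl,(.5467,.187,.12),8.8)
for f in ("w8.npz","w9.npz"):
    p,d,K,R,t=load(f); Q=pts(d,K,R,t)[300:390:3,285:370:3].reshape(-1,3)
    c,*_=np.linalg.lstsq(np.c_[Q[:,:2]-Q[:,:2].mean(0),np.ones(len(Q))],Q[:,2],rcond=None); print(f,"slope",c[:2].round(3),"z",c[2].round(4))
E
```

```text
t 10.73 pos [ 0.4712 -0.132   0.1188] F [ 0.38  0.92 -0.56] open 0.456 yaw -14.17
turn [ -0.11 -22.97   0.05] shift mm [327.8   -1.     4.86]
w8.npz slope [-0.083  0.02 ] z 0.0596
w9.npz slope [-0.165  0.039] z 0.1408
```

```bash
python3 - <<'E'
from h import *
for f,(a,b,c0,c1) in {"w6.npz":(215,340,295,350),"w7.npz":(300,390,285,370),"w8.npz":(300,390,285,370),"w9.npz":(300,390,285,370)}.items():
  for b2 in (b,b-40):
    p,d,K,R,t=load(f); Q=pts(d,K,R,t)[a:b2:3,c0:c1:3].reshape(-1,3)
    c,*_=np.linalg.lstsq(np.c_[Q[:,:2]-Q[:,:2].mean(0),np.ones(len(Q))],Q[:,2],rcond=None); r=Q[:,2]-np.c_[Q[:,:2]-Q[:,:2].mean(0),np.ones(len(Q))]@c
    print(f,"slope",c[:2].round(3),"z",c[2].round(4),"res",r.std().round(4),np.abs(r).max().round(4), Q[:,2].min(),Q[:,2].max())
p,d,K,R,t=load("w9.npz"); P=pts(d,K,R,t)
for f in("w8.npz","w9.npz"):
  P=pts(*load(f)[1:]); print(f,[tuple(P[v,325].round(4)) for v in range(296,425,12)])
E
```

```text
w6.npz slope [-0.184  0.067] z 0.0609 res 0.0152 0.1829 0.05763948493045658 0.2614302488595363
w6.npz slope [-0.39   0.125] z 0.0611 res 0.0157 0.1685 0.05763948493045658 0.2614302488595363
w7.npz slope [-0.226  0.055] z 0.06 res 0.0065 0.1005 0.05791681850365819 0.17920978241036425
w7.npz slope [-0.009  0.002] z 0.0596 res 0.0005 0.0016 0.05817887644767329 0.061273208339912476
w8.npz slope [-0.083  0.02 ] z 0.0596 res 0.004 0.113 0.05794889130372507 0.17951683022295645
w8.npz slope [-0.003  0.004] z 0.0595 res 0.0006 0.0016 0.05800595734557745 0.06107230079065799
w9.npz slope [-0.165  0.039] z 0.1408 res 0.0054 0.1064 0.138493523826571 0.26087514521385236
w9.npz slope [-0.594  0.149] z 0.1411 res 0.0061 0.0755 0.138493523826571 0.26087514521385236
w8.npz [(np.float64(0.4588), np.float64(-0.1275), np.float64(0.0579)), (np.float64(0.4627), np.float64(-0.1285), np.float64(0.0593)), (np.float64(0.4667), np.float64(-0.1295), np.float64(0.0606)), (np.float64(0.4721), np.float64(-0.1309), np.float64(0.0595)), (np.float64(0.4775), np.float64(-0.1323), np.float64(0.0588)), (np.float64(0.4823
[... 352 characters left out ...]
94))]
w9.npz [(np.float64(0.4579), np.float64(-0.1272), np.float64(0.1399)), (np.float64(0.4625), np.float64(-0.1283), np.float64(0.14)), (np.float64(0.4671), np.float64(-0.1295), np.float64(0.1402)), (np.float64(0.4714), np.float64(-0.1306), np.float64(0.1411)), (np.float64(0.4762), np.float64(-0.1318), np.float64(0.1411)), (np.float64(0.4807), np.float64(-0.1329), np.float64(0.1418)), (np.float64(0.487), np.float64(-0.1345), np.float64(0.1403)), (np.float64(0.4921), np.float64(-0.1358), np.float64(0.1405)), (np.float64(0.497), np.float64(-0.1371), np.float64(0.141)), (np.float64(0.5033), np.float64(-0.1386), np.float64(0.1401)), (np.float64(0.5082), np.float64(-0.1399), np.float64(0.141))]
```

Emit:
{"name": "step_arm", "arguments": {"rows": [[[0,-4,0],[15,0,0],1],[[0,-8,0],[45,0,0],1],[[0,-12,0],[80,0,0],1],[[0,-16,0],[115,0,2],1],[[0,-20,0],[150,0,2],1],[[0,-23,0],[185,0,3],1],[[0,-23,0],[220,0,4],1],[[0,-23,0],[255,0,5],1],[[0,-23,0],[280,0,5],1],[[0,-23,0],[300,0,5],1]]}}

```text
time: 11.57
eef_pos: [0.54, 0.162, 0.1188]
tcp_rot: [-0.459, -0.537, 0.538, 0.46]
contact_force: [0.6, -0.8, -0.2]
opening: 0.454
```

```bash
python3 - <<'E'
from h import *
from plant import ctrl,viewer
plan(ctrl,(.5467,.187,.12),8.8)
E
```

```text
t 11.57 pos [0.54   0.162  0.1188] F [ 0.59 -0.76 -0.19] open 0.454 yaw 8.93
turn [-0.1   0.13  0.02] shift mm [ 23.65  -1.21 -10.46]
```

Emit:
{"name": "step_arm", "arguments": {"rows": [[[0,0,0],[12,0,-5],1],[[0,0,0],[20,0,-9],1],[[0,0,0],[25,0,-10.7],1],[[0,0,0],[25,0,-10.7],1],[[0,0,0],[25,0,-10.7],1],[[0,0,0],[25,0,-10.7],1]]}}

```text
time: 12.07
eef_pos: [0.5471, 0.1851, 0.1198]
tcp_rot: [-0.46, -0.537, 0.537, 0.46]
contact_force: [0.2, -0.2, -0.9]
opening: 0.459
```

```bash
python3 - <<'E'
from h import *
from plant import ctrl,viewer
snap(viewer,ctrl,"top","t10")
snap(viewer,ctrl,"scene","s10")
snap(viewer,ctrl,"wrist","w10")
plan(ctrl,(.5467,.187,.12),8.8)
p=load("s10.npz")[0]; cv2.imwrite("pics/s10c.png",cv2.resize(p[220:340,280:420,::-1],None,fx=5,fy=5,interpolation=cv2.INTER_CUBIC))
p=load("t10.npz")[0]; cv2.imwrite("pics/t10c.png",cv2.resize(p[180:270,190:290,::-1],None,fx=6,fy=6,interpolation=cv2.INTER_CUBIC))
E
```

```text
t 12.22 pos [0.5472 0.1853 0.12  ] F [ 0.29 -0.71 -0.4 ] open 0.452 yaw 8.77
turn [-0.   -0.03 -0.01] shift mm [ 1.76 -0.01  0.24]
```

View pics/s10c.png

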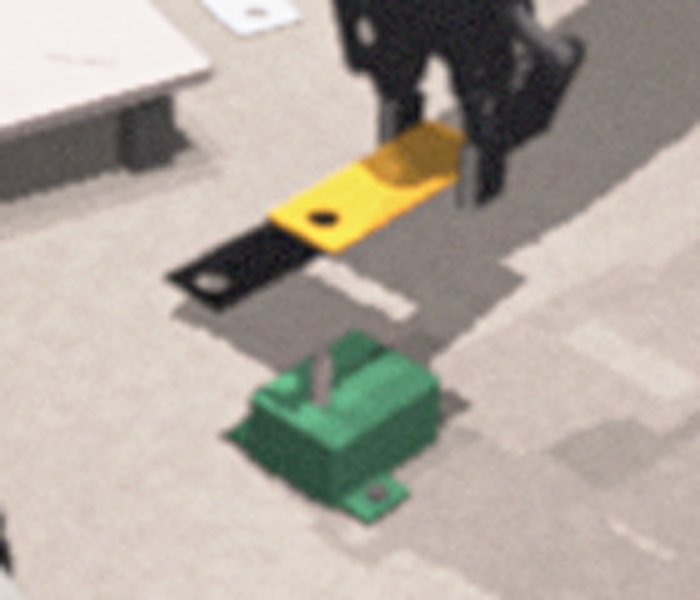

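View pics/t10c.png

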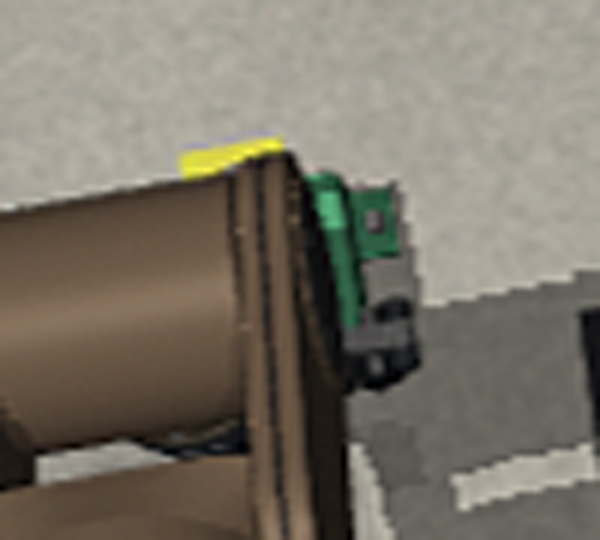

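View pics/w10.png

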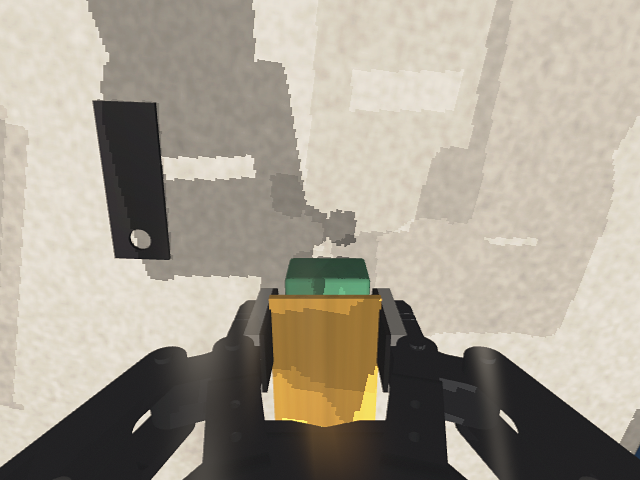

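```bash
python3 - <<'E'
from h import *
p,d,K,R,t=load("s10.npz")
m=mask(p,(14,110,90),(36,255,255)); m[:220]=0; m[300:]=0; c=big(m); f=np.zeros_like(m); cv2.drawContours(f,[c],-1,255,-1)
g=p.astype(float).sum(2); 
x,y,w,h=cv2.boundingRect(c); print(x,y,w,h, cv2.minAreaRect(c), cv2.boxPoints(cv2.minAreaRect(c)).round(1).tolist())
# hole centroid weighted by darkness in window
W=p[256:271,337:353].astype(float); r=W[...,0]; print(r.astype(int))
wt=np.clip(190-r,0,None); v,u=np.indices(r.shape)
k=((u-7.5)**2/25+(v-7.5)**2/12)<1; wt*=k; hc=((wt*u).sum()/wt.sum()+337,(wt*v).sum()/wt.sum()+256); print("hole px",hc)
for z in(.1412,.1427): print("hole xy",rayz(hc,K,R,t,z).round(4))
print("proj post",proj([(.6257,.1995,.04),(.6257,.1995,.074),(.6257,.1995,.0745)],K,R,t).round(1).tolist())
W=p[286:306,336:354]; print(W[...,0].astype(int)-W[...,1].astype(int))
E
```

```text
334 244 39 27 ((354.4000244140625, 257.8000183105469), (14.038568496704102, 41.298648834228516), 58.671302795410156) [[333.1000061035156, 262.5], [368.3999938964844, 241.10000610351562], [375.70001220703125, 253.10000610351562], [340.3999938964844, 274.5]]
[[219 215 218 220 221 227 238 244 246 247 247 247 246 246 246 247]
 [218 221 220 225 236 243 246 247 247 247 246 246 246 246 247 246]
 [218 227 237 244 247 247 247 247 246 246 246 246 246 246 246 246]
 [227 242 247 247 247 247 247 247 247 247 247 246 246 246 246 246]
 [243 247 247 247 247 248 249 249 249 249 248 247 246 246 246 246]
 [247 247 247 248 249 250 248 246 245 250 250 248 247 246 246 246]
 [248 247 247 248 239 197 172 163 165 189 234 249 247 247 246 246]
 [250 248 248 247 212 117  69  58  56  84 173 246 248 247 246 246]
 [252 253 251 250 237 178 118  84  87 117 203 247 248 247 247 247]
 [191 235 252 253 253 250 231 216 215 226 250 250 247 247 248 249]
 [ 88 136 191 238 253 254 253 253 253 252 249 248 248 249 250 242]
 [ 32  60  91 152 211 250 254 252 250 249 248 249 250 250 240 201]
 [ 32  26  43  73 117 177 234 250 252 2
[... 1161 characters left out ...]
-62 -66 -70 -75 -71 -73]
 [-79 -76 -71 -57 -49 -35  -5  12  14   4 -28 -50 -65 -71 -73 -71 -66 -71]
 [-66 -60 -53 -48 -44 -29   0  16  17  -6 -46 -73 -74 -76 -74 -75 -70 -65]
 [-52 -45 -44 -39 -46 -31  -2   9  12  -7 -46 -70 -75 -81 -77 -73 -73 -65]
 [-43 -46 -48 -49 -55 -52 -25  -2   7 -15 -52 -75 -77 -75 -70 -70 -68 -67]
 [-57 -50 -48 -51 -69 -73 -64 -46 -33 -42 -59 -69 -70 -66 -60 -67 -67 -65]
 [-64 -68 -60 -60 -74 -81 -80 -76 -64 -60 -67 -66 -62 -57 -63 -64 -66 -61]
 [-53 -64 -72 -77 -80 -80 -81 -76 -73 -68 -70 -70 -64 -62 -59 -62 -58 -62]
 [-37 -44 -60 -70 -75 -73 -80 -75 -80 -72 -71 -68 -63 -59 -60 -63 -57 -61]
 [-30 -35 -43 -51 -61 -70 -68 -69 -70 -69 -69 -70 -67 -64 -64 -61 -58 -54]]
```

Emit:
{"name": "step_arm", "arguments": {"rows": [[[0,0,0],[2,10,0.3],1],[[0,0,0],[2,25,0.3],1],[[0,0,0],[2,40,0.3],1],[[0,0,0],[2,52,0.3],1],[[0,0,0],[2,60,0.3],1],[[0,0,0],[2,60,0.3],1],[[0,0,0],[2,60,0.3],1],[[0,0,0],[2,60,0.3],1]]}}

```text
time: 12.88
eef_pos: [0.5472, 0.1881, 0.0606]
tcp_rot: [0.46, 0.537, -0.537, -0.46]
contact_force: [0.3, -0.0, 0.4]
opening: 0.454
```

```bash
python3 - <<'E'
from h import *
from plant import ctrl,viewer
snap(viewer,ctrl,"scene","s11")
plan(ctrl,(.5467,.187,.06),8.8)
p,d,K,R,t=load("s11.npz"); cv2.imwrite("pics/s11c.png",cv2.resize(p[250:330,300:400,::-1],None,fx=7,fy=7,interpolation=cv2.INTER_CUBIC))
print("proj hole if centred",proj([(.6257,.1995,.0812)],K,R,t).round(1))
print(p[276:296,334:356,0].astype(int))
E
```

```text
t 12.93 pos [0.5474 0.1882 0.0609] F [-1.11  0.32 -1.29] open 0.457 yaw 8.83
turn [ 0.11  0.03 -0.  ] shift mm [-1.03  0.88  0.88]
proj hole if centred [[344.5 285.6]]
[[ 83 103 124 139 138 139 143 135 135 131 151 209 238 246 250 249 248 248
  248 249 235 212]
 [123 133 134 139 137 137 133 136 142 154 192 235 249 249 248 247 247 247
  247 248 244 223]
 [142 139 140 136 135 140 138 144 178 223 245 249 248 247 247 246 246 246
  246 247 247 243]
 [140 136 140 133 129 146 169 216 238 250 250 248 247 247 246 246 246 246
  246 247 247 247]
 [136 132 131 135 147 180 234 251 251 249 247 247 247 246 246 246 246 246
  246 246 247 247]
 [136 132 143 173 211 239 249 249 248 247 247 247 247 246 246 246 246 246
  246 246 246 246]
 [141 174 214 240 251 250 248 247 248 248 248 248 248 247 247 246 246 246
  246 246 246 246]
 [180 235 251 251 249 248 248 248 249 248 245 248 249 248 247 247 246 246
  247 246 246 246]
 [222 252 251 248 247 247 248 241 221 200 189 190 212 244 248 247 247 247
  246 246 246 246]
 [225 249 251 249 248 247 249 229 168 132 131 131 154 219 247 247 247 246
  247 247 247 249]
 [
[... 228 characters left out ...]
0 250 250 248 248 247 249 252
  253 240 178 113]
 [137 136 135 129 134 161 199 235 250 252 250 249 248 248 248 250 253 242
  202 151  99  66]
 [139 138 131 133 130 135 138 157 207 244 251 250 249 250 252 250 228 171
  106  71  60  49]
 [134 138 140 140 135 131 121 100 119 170 224 247 253 253 241 200 139  89
   55  52  48  43]
 [140 131 139 133 130 113  96  79 103 130 160 198 221 202 156 105  71  55
   51  44  46  54]
 [154 139 132 123 108  85  68  78 112 136 150 154 136 107  74  58  50  45
   46  46  52  44]
 [190 152 115  91  74  69  61  77 112 139 152 139 104  64  54  50  46  42
   50  50  47  38]
 [194 151 104  72  60  64  59  76 107 138 144 127  89  58  56  56  46  46
   38  45  43  48]]
```

View pics/s11c.png

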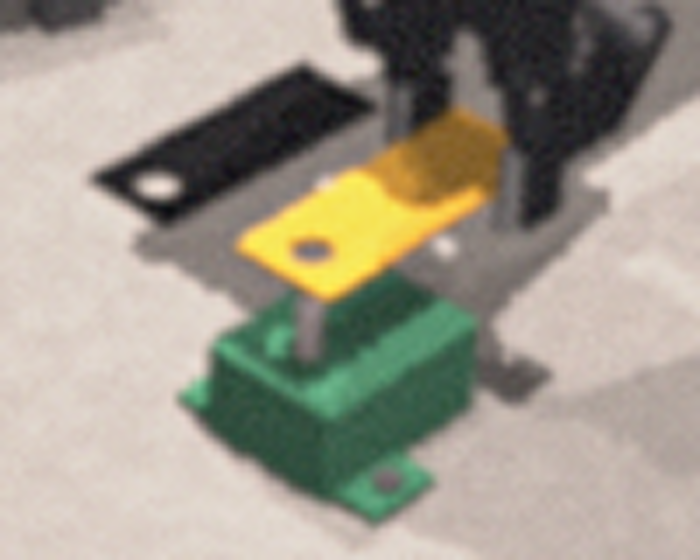

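Emit:
{"name": "step_arm", "arguments": {"rows": [[[0,0,0],[0,3,0],1],[[0,0,0],[0,6,0],1],[[0,0,0],[0,9,0],1],[[0,0,0],[0,12,0],1],[[0,0,0],[0,14,0],1],[[0,0,0],[0,14,0],1]]}}

```text
time: 13.43
eef_pos: [0.5461, 0.1879, 0.0452]
tcp_rot: [-0.46, -0.537, 0.537, 0.46]
contact_force: [0.1, -0.5, -1.1]
opening: 0.454
```

```bash
python3 - <<'E'
from h import *
from plant import ctrl,viewer
snap(viewer,ctrl,"scene","s12")
plan(ctrl,(.5467,.187,.0203),8.8)
p,d,K,R,t=load("s12.npz"); cv2.imwrite("pics/s12c.png",cv2.resize(p[260:320,310:390,::-1],None,fx=9,fy=9,interpolation=cv2.INTER_CUBIC))
E
```

```text
t 13.48 pos [0.5463 0.188  0.0455] F [ 0.63 -0.04 -1.55] open 0.451 yaw 8.83
turn [-0.05  0.03  0.  ] shift mm [-1.01 25.16 -0.28]
```

View pics/s12c.png

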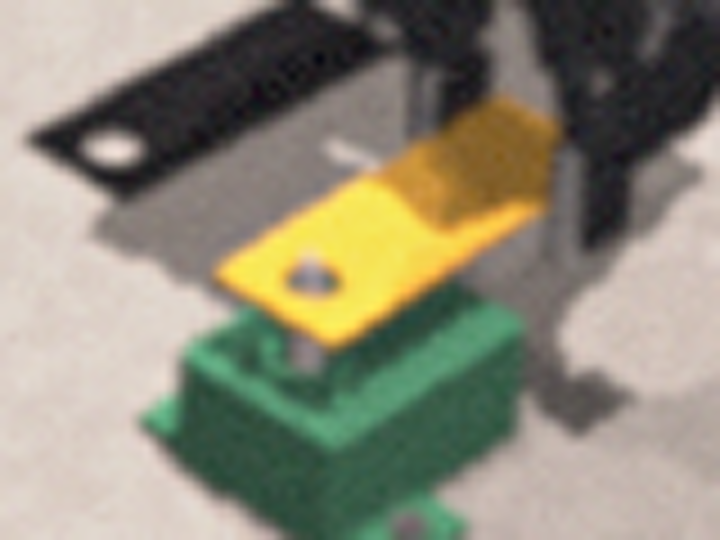

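Emit:
{"name": "step_arm", "arguments": {"rows": [[[0,0,0],[0,3,0],1],[[0,0,0],[0,6,0],1],[[0,0,0],[0,9,0],1],[[0,0,0],[0,12,0],1],[[0,0,0],[0,12,0],1]]}}

```text
time: 13.9
eef_pos: [0.546, 0.1879, 0.033]
tcp_rot: [-0.46, -0.537, 0.537, 0.46]
contact_force: [0.8, -0.3, -1.3]
opening: 0.447
```

```bash
python3 - <<'E'
from h import *
from plant import ctrl,viewer
snap(viewer,ctrl,"scene","s13")
plan(ctrl,(.5467,.187,.0203),8.8)
p,d,K,R,t=load("s13.npz"); cv2.imwrite("pics/s13c.png",cv2.resize(p[260:320,310:390,::-1],None,fx=9,fy=9,interpolation=cv2.INTER_CUBIC))
E
```

```text
t 13.95 pos [0.5462 0.1879 0.0333] F [-0.38 -0.3  -1.15] open 0.45 yaw 8.83
turn [-0.07  0.03 -0.  ] shift mm [-1.   13.02 -0.39]
```

View pics/s13c.png

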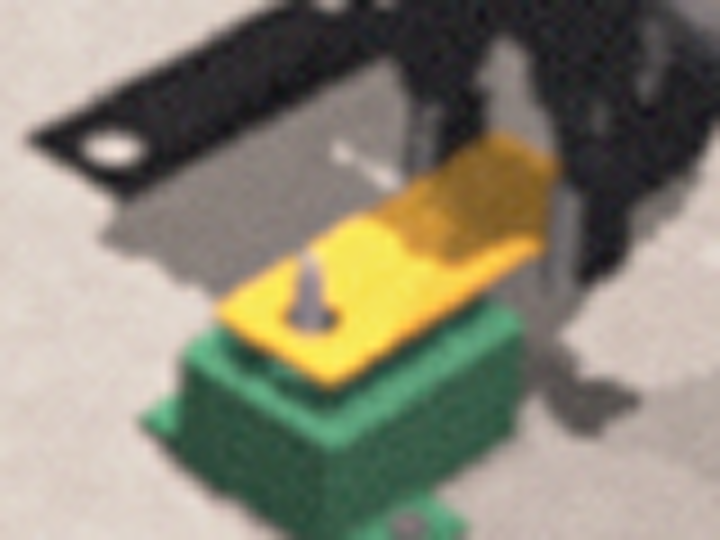

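Emit:
{"name": "step_arm", "arguments": {"rows": [[[0,0,0],[0,3,0],1],[[0,0,0],[0,6,0],1],[[0,0,0],[0,9,0],1],[[0,0,0],[0,10.5,0],1],[[0,0,0],[0,11,0],1],[[0,0,0],[0,11,0],1]]}}

```text
time: 14.45
eef_pos: [0.5464, 0.188, 0.0227]
tcp_rot: [-0.46, -0.537, 0.537, 0.46]
contact_force: [-0.0, -0.2, -0.1]
opening: 0.454
```

Emit:
{"name": "step_arm", "arguments": {"rows": [[[0,0,0],[0,0.4,0],1],[[0,0,0],[0,0.8,0],1],[[0,0,0],[0,0.8,0],1]]}}

```text
time: 14.7
eef_pos: [0.5467, 0.188, 0.0222]
tcp_rot: [0.46, 0.537, -0.537, -0.46]
contact_force: [0.8, -0.2, -0.9]
opening: 0.455
```

Emit:
{"name": "step_arm", "arguments": {"rows": [[[0,0,0],[0,0.4,0],1],[[0,0,0],[0,0.8,0],1],[[0,0,0],[0,0.8,0],1]]}}

```text
time: 14.95
eef_pos: [0.5466, 0.188, 0.0213]
tcp_rot: [-0.46, -0.537, 0.537, 0.46]
contact_force: [0.1, -0.1, -1.0]
opening: 0.449
```

Emit:
{"name": "step_arm", "arguments": {"rows": [[[0,0,0],[0,0.3,0],1],[[0,0,0],[0,0.6,0],1],[[0,0,0],[0,0.6,0],1]]}}

```text
time: 15.2
eef_pos: [0.5467, 0.188, 0.0207]
tcp_rot: [0.46, 0.537, -0.537, -0.46]
contact_force: [-0.4, -0.8, -1.1]
opening: 0.448
```

Emit:
{"name": "step_arm", "arguments": {"rows": [[[0,0,0],[0,0.3,0],1],[[0,0,0],[0,0.5,0],1],[[0,0,0],[0,0.5,0],1]]}}

```text
time: 15.45
eef_pos: [0.5467, 0.188, 0.0205]
tcp_rot: [0.46, 0.537, -0.537, -0.46]
contact_force: [-0.4, -0.7, -0.0]
opening: 0.451
```

```bash
python3 - <<'E'
from h import *
from plant import ctrl,viewer
snap(viewer,ctrl,"scene","s14")
plan(ctrl,(.5467,.187,.0203),8.8)
p,d,K,R,t=load("s14.npz"); cv2.imwrite("pics/s14c.png",cv2.resize(p[260:320,310:390,::-1],None,fx=9,fy=9,interpolation=cv2.INTER_CUBIC))
E
```

```text
t 15.5 pos [0.5467 0.188  0.0205] F [-0.72 -0.2   0.29] open 0.452 yaw 8.83
turn [0.   0.03 0.  ] shift mm [-1.02  0.17  0.15]
```

View pics/s14c.png

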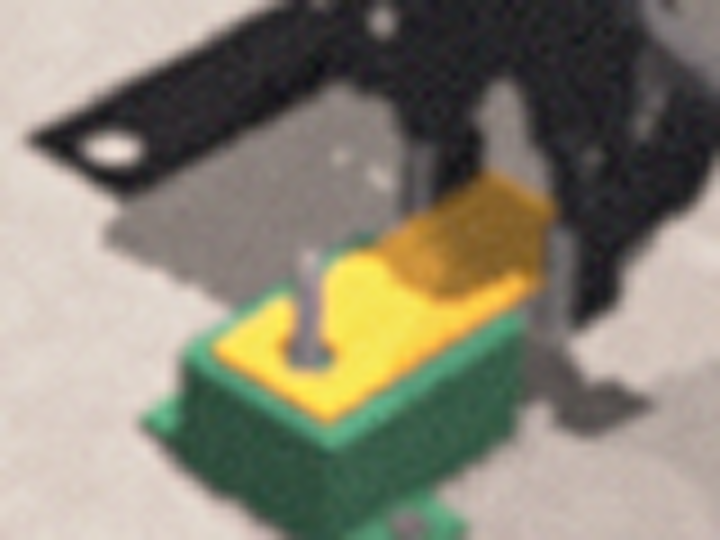

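Emit:
{"name": "step_arm", "arguments": {"rows": [[[0,0,0],[0,0.2,0],1],[[0,0,0],[0,0.2,0],0.54],[[0,0,0],[0,0.2,0],0.52],[[0,0,0],[0,0.2,0],0.5],[[0,0,0],[0,0.2,0],0.45],[[0,0,0],[0,0.2,0],0.35],[[0,0,0],[0,0.2,0],0.25],[[0,0,0],[0,0.2,0],0.25],[[0,0,0],[0,0.2,0],0.25]], "newtons": 20}}

```text
time: 16.25
eef_pos: [0.5466, 0.188, 0.02]
tcp_rot: [0.46, 0.537, -0.537, -0.46]
contact_force: [0.8, -0.3, 0.6]
opening: 0.751
```

```bash
python3 - <<'E'
from h import *
from plant import ctrl,viewer
snap(viewer,ctrl,"scene","s15")
snap(viewer,ctrl,"wrist","w15")
plan(ctrl,(.5467,.187,.0203),8.8)
p,d,K,R,t=load("s15.npz"); cv2.imwrite("pics/s15c.png",cv2.resize(p[260:320,310:390,::-1],None,fx=9,fy=9,interpolation=cv2.INTER_CUBIC))
E
```

```text
t 16.35 pos [0.5466 0.188  0.02  ] F [-1.11 -0.54 -0.02] open 0.749 yaw 8.83
turn [-0.    0.03 -0.  ] shift mm [-1.   -0.28  0.07]
```

View pics/s15c.png

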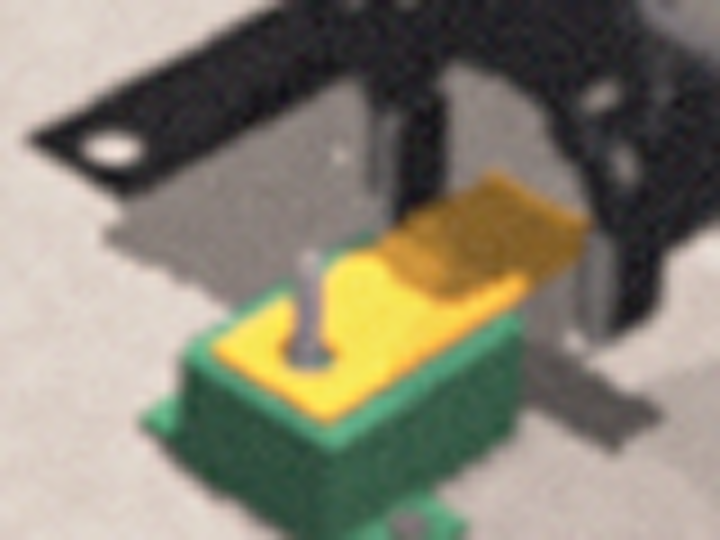

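View pics/w15.png

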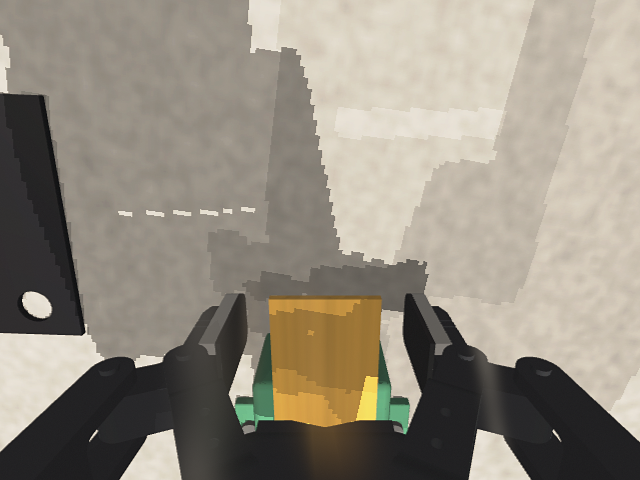

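Emit:
{"name": "step_arm", "arguments": {"rows": [[[0,0,0],[0,-4,0],0.25],[[0,0,0],[0,-15,0],0.25],[[0,0,0],[0,-40,0],0.25],[[0,0,0],[0,-75,0],0.25],[[0,0,0],[0,-110,0],0.25],[[0,0,0],[0,-150,0],0.25],[[0,0,0],[0,-180,0],0.25],[[0,0,0],[0,-180,0],0.25],[[0,0,0],[0,-180,0],0.25],[[0,0,0],[0,-180,0],0.25]]}}

```text
time: 17.18
eef_pos: [0.5462, 0.188, 0.2001]
tcp_rot: [-0.46, -0.537, 0.537, 0.46]
contact_force: [-0.3, 0.1, 0.3]
opening: 0.749
```

```bash
python3 - <<'E'
from h import *
from plant import ctrl,viewer
snap(viewer,ctrl,"scene","s16")
snap(viewer,ctrl,"wrist","w16")
plan(ctrl,(.5467,.187,.2),8.8)
p,d,K,R,t=load("s16.npz"); cv2.imwrite("pics/s16c.png",cv2.resize(p[160:340,180:420,::-1],None,fx=3.3,fy=3.3,interpolation=cv2.INTER_CUBIC))
tal("w16.npz",.043)
p,d,K,R,t=load("w16.npz");P=pts(d,K,R,t); m=cv2.erode(mask(p,(14,100,60),(36,255,255)),np.ones((5,5))); Q=P[m>0]; Q=Q[(Q[:,2]>.03)&(Q[:,2]<.055)]
c,*_=np.linalg.lstsq(np.c_[Q[:,:2]-Q[:,:2].mean(0),np.ones(len(Q))],Q[:,2],rcond=None); print("slope",c,len(Q))
E
```

```text
t 17.28 pos [0.5454 0.1878 0.1981] F [-0.12  0.77 -0.78] open 0.75 yaw 8.83
turn [-0.2   0.03  0.  ] shift mm [-0.97 -1.86 -1.17]
rect ((324.5, 257.0), (120.0, 49.0), 90.0) tip [0.5332 0.1863] back [0.6407 0.203 ] len 0.1087 ang 8.83
slope [-0.00121657  0.00011173  0.04185868] 4622
```

View pics/s16c.png

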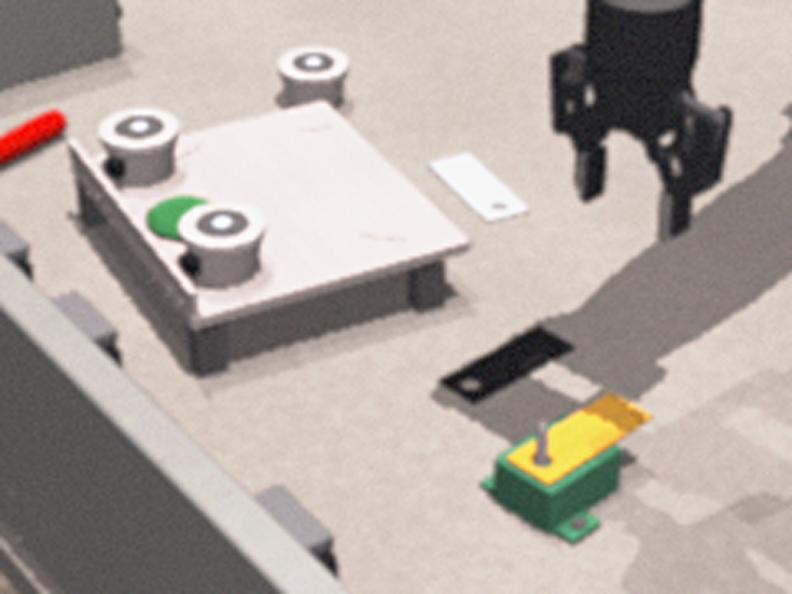

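View pics/w16.png

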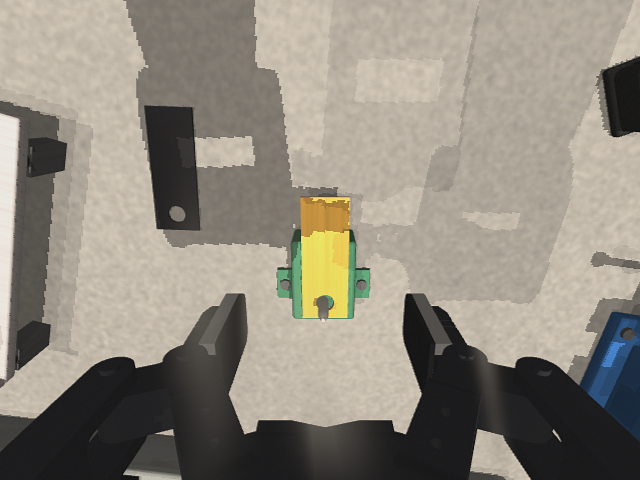

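```bash
python3 -c "
from plant import ctrl
print(ctrl.sign_off())"
```

```text
the job is handed in; nothing more can be done
None
```

The tally is threaded on the stand's post, lying flat on the block and released, and I handed the job in at about 17 s. The sign-off reports no verdict.

- **Slide:** I pressed with about 5 N (readings between calls were 5.1 to 5.6 N) and slid the tally until its plain end was about 36 mm past the front edge.
- **Lift and placing:** I pinched it by its long sides on the overhang and lifted it to about 0.14 m. I then lowered it over the post until I felt light contact, opened the fingers and backed straight up.
- **Last checks:** The wrist and scene pictures show the post through the hole and the gripper clear. The fitted tilt was about 0.001 rad and the depth put the tally's top at 0.042 m, against 0.043 m expected. The bystanders in view look unmoved, though I did not measure their positions.
- **Disagreements:**
  - The top and wrist cameras put the post about 3 mm apart in x. I used the wrist value, and the scene camera agreed with it to about a pixel.
  - Some early tilt fits came out wrong because of stray depth readings, so I discarded them after checking the raw depths.

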